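Snug a wood block in a thumbwheel jig

TASK

Put the small wooden offcut into the bay of the blue clamping jig, lengthwise between the two jaws, and let go of it. Then close the jig by rolling its recessed thumbwheel with a fingertip, pressing gently and stroking the exposed rim toward the bay, until the block is held snugly between both jaws but not overtightened (a light grip of a few newtons; 20 N would bruise the wood). Take the hand away, leaving it clamped; do not push the jaw itself by hand or disturb the other things on the bench.

Things in the scene. Friction and masses are not known exactly. Their poses are not given: they have to be found in the camera images.
- small_offcut_center (a point): Centre of the small brown wooden offcut, a block 45 mm (own x) x 60 mm (own y) x 30 mm (own z, up), about 0.05 kg, lying loose on the bench. It is the smaller of two offcuts and goes in the bay with its 60 mm length along the jig's x.
- small_offcut: The same small offcut; origin at the centre of its underside, axes as above.
- jig: Clamping jig fixed to the bench; base plate 210 (x) x 90 (y) x 10 mm. Origin: centre of the plate's underside; x points from the blue thumbwheel housing to the end jaw (closing direction), z up. Housing: x -105 to -20 mm, y +-35 mm, top z = 44 mm, slot 43 x 16 mm in its top for the wheel. Bay: the bare plate (z = 10 mm) between the two jaws, which are 66 mm wide in y, top at z = 38 mm.
- bay (a point): Middle of the bay floor when the jig is fully open, on top of the base plate: jig x = 48.5 mm, y = 0, z = 10 mm. Axes as the jig's. Fully open the bay is 73 mm long in x.
- end_jaw: Fixed end jaw, part of the jig; same origin and axes as the jig. Its gripping face stands at jig x = 85 mm and looks to -x; it is 20 mm thick.
- sliding_jaw: Sliding jaw, 18 mm thick, moved only by the thumbwheel, 10 mm per rad. Its black rubber face yields 1 mm per 12 N. Origin: centre of that gripping face (looks to the jig's +x), at jig x = 12 mm fully open, 12 to 17 mm at the start, z = 24.5 mm. It pushes a loose block to the end jaw and bites a 60 mm one at jig x = 25 mm. Self-locking: keeps up to about 5 N of grip when released.
- wheel_fork: Fixed fork inside the housing that carries the thumbwheel; origin on the wheel's axis, at jig x = -62.5 mm, y = 0, z = 32 mm; axes as the jig's, wheel axis along y. The wheel is hard and does not sink: a millimetre too low means well over 10 N, so press by feel, approaching at about 10 mm/s. Never press the wheel with more than 25 N.
- wheel_top (a point): Highest point of the thumbwheel's rim, 52 mm above the bench. The knurled brass wheel has radius 20 mm and width 12 mm, and only its top 8 mm shows above the blue housing.
- thumbwheel (a joint): Thumbwheel angle, rad: 0 open (0 to 0.45 at the start), grows to 2.0 as the rim's top is stroked to the jig's +x, closing the jaw; about 1.3 when it bites. Stays where left. Rolls freely at about 2.5 N along the rim; once it bites each further 1 N adds about 2 N of grip (5 N along the rim: 5 N of grip). Takes several strokes of 10 to 18 mm; slips if pressed too lightly (about 7 N is good).
- large_offcut: Larger pale wooden offcut 62 x 95 x 45 mm, loose, a bystander; origin under its centre. The two offcuts may lie in either place.
- torch: Black torch 131 mm long, 38 mm thick, loose bystander; origin under its centre.
- sanding_block: Brown sanding block 60 x 112 x 34 mm, loose bystander; origin under its centre.
- pliers: Pliers with red handles, 164 mm long, loose bystander; origin under its centre.

How it is judged (in metres and radians):
On the way, in this order (a step that is already met when the one before it is completed fails the run):
1. the small offcut lies flat in the bay, lengthwise between the jaws, and the fingers have let go of it (x of small_offcut_center in the frame of jig between 0.038 and 0.058 m and y of small_offcut_center in the frame of jig between -0.015 and 0.015 m and z of small_offcut_center in the frame of jig between 0.022 and 0.028 m and angle between the y axis of small_offcut and the x axis of jig, either way round below 0.2 rad and contact force between the fingers and small_offcut below 0.1 N), for 0.2 s.
2. a fingertip on the thumbwheel tightens the sliding jaw onto the block with more than 2 N (contact force between the fingers and wheel_fork above 1 N and contact force between sliding_jaw and small_offcut above 2 N), for 0.05 s.
At the end, for the whole second after the job is handed in: The small offcut lies flat on the bay floor (centre within 15 mm of the jig's middle line, lengthwise within 0.1 rad), at rest, and both jaws keep pressing on it with more than 1.5 N (contact force between each of sliding_jaw, end_jaw and small_offcut above 1.5 N and x of small_offcut_center in the frame of jig between 0.05 and 0.058 m and y of small_offcut_center in the frame of jig between -0.015 and 0.015 m and z of small_offcut_center in the frame of jig between 0.022 and 0.028 m and angle between the y axis of small_offcut and the x axis of jig, either way round below 0.1 rad and linear speed of small_offcut below 0.01 m/s); the robot touches nothing.
It fails at once if the sliding jaw squeezes the block with more than 20 N (contact force between sliding_jaw and small_offcut above 20 N).
It fails at once if the thumbwheel is pressed with more than 25 N (contact force between the fingers and wheel_fork above 25 N).
It fails at once if the robot pushes on the sliding jaw with more than 5 N (contact force between any of the fingers, the arm and sliding_jaw above 5 N).
It fails at once if another thing on the bench is moved by more than 15 mm (distance of any of large_offcut, torch, sanding_block, pliers from where it was at the start of the episode above 0.015 m).
It also fails if it takes over 72 s, if anything falls off the work surface, if the arm or the gripper's body presses on something with over 40 N, if the wrist force passes 120 N, or if a joint passes its speed limit or range.

ROBOT

A 7-joint arm with a two-finger parallel gripper is mounted at the origin on a cart in front of the work surface, level with it; the furniture and walls round the work are solid. World frame = base frame: x ahead of the robot, y to its left, z up, the work surface at z = 0. Lengths are in mm, angles in rad, forces in N, time in s.
With the tool pointing down it reaches from about 400 to 875 mm from the base axis. Payload 4.4 kg.
Tool frame: the origin (TCP) lies at the very end of the fingers, on their centre line; the grasp point (between the pads) lies 19 mm behind it; z points along the fingers, y is the line along which they close (so a half turn about z gives the same grasp; the last joint's range is limited). The gripper opens to 85 mm and grips with 20 to 120 N. Pads are 22 mm wide; open, the fingers measure 114 mm over their backs; the gripper's body (76 mm by 85 mm) begins 54 mm behind the grasp point. The pads swing forward as they close: fully open they stand 13 mm farther back than shut.
Start: joints at [1.19, 0.628, 0.038, 1.517, -0.027, 0.996, -0.02], TCP at [201.285, -618.063, 231.313] pointing down, gripper open.
Joint ranges: [-3.06, 3.06], [-0.37, 2.12], [-1.25, 1.32], [0.18, 2.47], [-1.1, 4.24], [0.23, 1.98], [-2.94, 2.94]. Speed limits (rad/s): [2.57, 2.57, 3.14, 3.14, 3.14, 3.14, 3.14].

INTERFACE

Orientations are given as [roll, pitch, yaw] about the fixed x, y, z axes, in that order (R = Rz(yaw) Ry(pitch) Rx(roll)).
In Python, from cell import read_state, get_image, camera_info, finish_job gives the robot as it stands.
- The arm moves only by the tool play_rows, never from a script. Its argument "deltas" is one flat list of numbers, 7 for each row, row after row: the shift along the tool's x, y, z in mm, then the turn, a rotation vector about the tool's x, y, z in rad, then the opening, from 0 (shut) to 1 (fully open). In form: [dx, dy, dz, ax, ay, az, grip, dx, dy, dz, ax, ay, az, grip, ...]. A call has 1 to 10 rows; each row is the pose to reach, as a shift and turn from the pose commanded when the call began, along the tool's axes at that moment; what a row does not reach only later rows make up. A row lasts 1/8 s, in which the tool goes at most 62.5 mm and 10.7 degrees, less where a joint would pass 70% of its speed; a pose out of reach is approached as far as the arm can. A call with a gripper value outside its range is refused whole. The fingers move at their own pace and stop on an object; the grip force is fixed at half the most. Time passes only in rows, so rows that repeat a pose let the fingers close. It gives the time, the measured TCP pose, the force, the opening and the grip force at its end, in the units of the state.
- read_state(): the state, without advancing time (a new reading comes with each control period).
- get_image(name): name is "scene" or "top"; returns the picture (480x640x3 uint8, red, green, blue); there is no depth.
- camera_info(name): a dict with "fx", "fy", "cx", "cy" (pixels), "distortion" ([k1, k2, p1, p2, k3] as OpenCV has them; the pictures are not rectified), "T" (4x4, takes a point from camera to world coordinates). Camera axes: x right, y down, z forward; pixel columns grow to the right and rows downward; lengths in mm; the calibration is good to about 2 mm. A picture is of the moment at which its call begins. camera_info takes no time and is no camera call.
- finish_job(): hands the job in; it is judged then, once.
The state is a dict: "clock": time; "qpos": joint angles; "qd": joint speeds; "tau": joint torques, N m; "eef_pos": TCP position; "tool_rot": TCP orientation; "force": force on the tool from outside, world axes, zero at the start; "torque": the same for the moment, N m; "width": finger opening in mm; "gripper_force": force on a finger pad.
Only numpy, scipy, OpenCV 4.12 (cv2) and the standard library are available. Lean on these libraries where they do the work, as an engineer would, in place of code of your own. Each camera call takes 0.05 s, during which the arm holds its last target. There are 200 camera calls.

## Working session

There is one attempt and no reset: what is moved stays moved. The work goes in short steps, Python scripts to look and compute and a tool call to move; the robot and the scene stay as the last step left them, time stands still between calls to the robot, and variables do not carry over. Pictures are saved under pics/ and viewed, at most 10 in all, crops included, and the job is handed in when it is done.

Besides the shell and the picture viewer there is one more tool, called after "Emit:" as name(argument=value, ...) on one line, values as JSON. play_rows: Moves the arm, as the interface text tells. Its arguments: {"type":"object","properties":{"deltas":{"type":"array"}},"required":["deltas"]}

```bash
mkdir -p pics; python3 - <<'E'
from cell import *
import cv2
print(read_state())
for n in("scene","top"):
    cv2.imwrite(f"pics/{n}0.png",get_image(n)[:,:,::-1]); print(n,camera_info(n))
E
```

```text
{'clock': 0.0, 'qpos': array([ 1.19020458,  0.62931043,  0.03844485,  1.51838064, -0.02699715,
        0.99630205, -0.01997303]), 'qd': array([-4.16665922e-04,  5.56388217e-05, -6.63853117e-04,  2.54723987e-03,
       -1.14089435e-04, -5.56113800e-04, -1.31488259e-03]), 'tau': array([ 2.06353790e-03, -5.63400078e+01,  1.22658357e+00, -1.93443042e+01,
        1.08663263e-02,  1.05409470e-02,  9.79473526e-06]), 'eef_pos': array([ 201.08194723, -617.4524878 ,  230.40824097]), 'tool_rot': array([-3.13971045e+00,  2.73533357e-05,  3.14817666e-01]), 'force': array([-0.0066011 ,  0.30186901,  0.9319845 ]), 'torque': array([-0.00868928,  0.03021738, -0.08985427]), 'gripper_force': 0.0, 'width': 85.17766695858266}
scene {'fx': 451.08067269627037, 'fy': 451.08067269627037, 'cx': 324.6978365470782, 'cy': 241.73917411431864, 'distortion': array([-0.07067516,  0.        ,  0.        ,  0.        ,  0.        ]), 'T': array([[-7.46090765e-01, -4.50507442e-01,  4.90297476e-01,
        -5.05404574e+01],
       [-6.65843875e-01,  5.05587187e-01, -5.48665226e-01,
         5.90366093e+02],
       [-7.10354225e-04, -7.35815630e-01, -6.77181552e-01,
         7.92974059e+02],
       [ 0.00000000e+00,  0.00000000e+00,  0.00000000e+00,
         1.00000000e+00]])}
top {'fx': 545.7025520298507, 'fy': 545.7025520298507, 'cx': 314.55486375835153, 'cy': 238.1980864417837, 'distortion': array([0.03835429, 0.        , 0.        , 0.        , 0.        ]), 'T': array([[-9.21824675e-02, -9.75425489e-01,  2.00118733e-01,
         2.08290528e+02],
       [-9.95739534e-01,  9.07604040e-02, -1.62889090e-02,
         4.57766241e+01],
       [-2.27424008e-03, -2.00767686e-01, -9.79636241e-01,
         1.49726316e+03],
       [ 0.00000000e+00,  0.00000000e+00,  0.00000000e+00,
         1.00000000e+00]])}
```

View pics/top0.png

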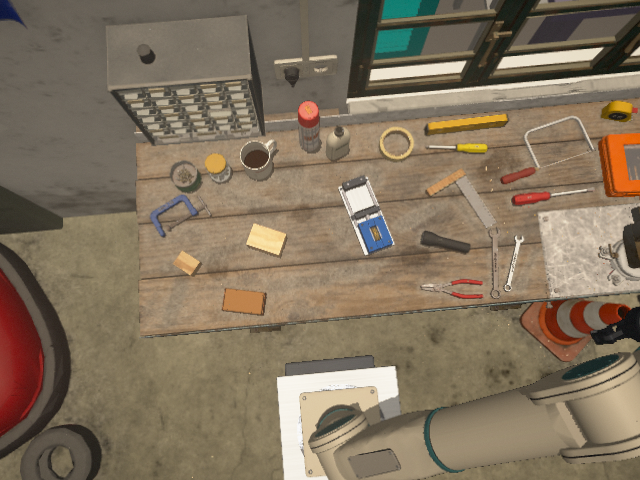

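View pics/scene0.png

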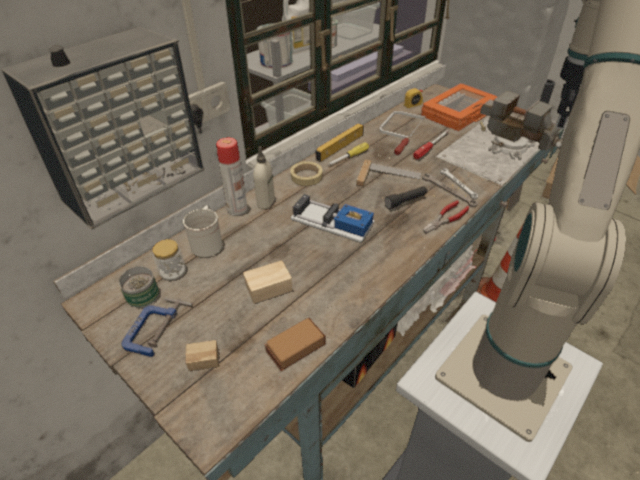

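Top view: the small offcut is at about (187,263), the large one at (266,239), the sanding block at (244,301), and the jig runs from its blue housing (375,234) to the end jaw (354,184). I'll zoom in on the offcut and jig.

```bash
cat > h.py <<'E'
import numpy as np, cv2
from cell import *
def cam(n):
    c=camera_info(n); K=np.array([[c["fx"],0,c["cx"]],[0,c["fy"],c["cy"]],[0,0,1]]); return K,c["distortion"],c["T"]
def ray(n,uv,z):
    K,d,T=cam(n); p=cv2.undistortPoints(np.array(uv,float).reshape(-1,1,2),K,d).reshape(-1,2)
    r=np.c_[p,np.ones(len(p))]@T[:3,:3].T; o=T[:3,3]
    return o+r*((z-o[2])/r[:,2])[:,None]
def proj(n,P):
    K,d,T=cam(n); Ti=np.linalg.inv(T)
    return cv2.projectPoints(np.array(P,float).reshape(-1,1,3),cv2.Rodrigues(Ti[:3,:3])[0],Ti[:3,3],K,d)[0].reshape(-1,2)
E
python3 - <<'E'
import cv2,numpy as np
t=cv2.imread("pics/top0.png");s=cv2.imread("pics/scene0.png")
def c(i,x,y,w,h): return cv2.resize(i[y:y+h,x:x+w],(400,300),interpolation=cv2.INTER_CUBIC)
cv2.imwrite("pics/c0.png",np.vstack([np.hstack([c(t,315,170,120,90),c(t,167,247,40,30)]),np.hstack([c(s,280,170,120,90),c(s,170,330,60,45)])]))
E
```

```text
(no output)
```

View pics/c0.png

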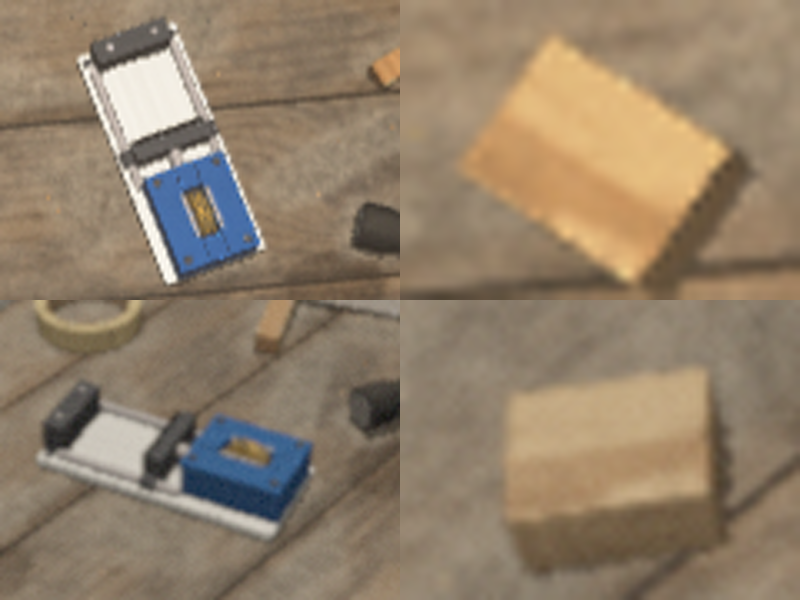

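The crops show the jig's housing and plate corners and the offcut's top-face corners sharply, so I'll fit both poses to those points.

```bash
cat > fit.py <<'E'
from h import *
from scipy.optimize import least_squares
def px(l,s,ox,oy,x0,y0): l=np.array(l,float); return (l-[x0,y0]+.5)/s-.5+[ox,oy]
def W(p,L):
    c,s=np.cos(p[2]),np.sin(p[2]); L=np.array(L,float); return np.c_[p[0]+c*L[:,0]-s*L[:,1],p[1]+s*L[:,0]+c*L[:,1],L[:,2]]
def fit(obs,p0):
    r=least_squares(lambda p:np.concatenate([(proj(n,W(p,L))-u).ravel() for n,L,u in obs]),p0,x_scale=[10,10,.1],loss='soft_l1')
    return r.x.round(4),np.concatenate([(proj(n,W(r.x,L))-u).ravel() for n,L,u in obs]).round(1)
if __name__=="__main__":
    H=[[-20,35,44],[-20,-35,44],[-105,-35,44],[-105,35,44]]
    Lt=H+[[105,45,10],[105,-45,10],[-105,45,10]]
    ut=px([(145,182),(222,153),(262,243),(180,275),(78,60),(172,22),(168,283)],10/3,315,170,0,0)
    Ls=H[:1]+[[-20,-35,44],[-105,-35,44],[-105,35,44],[105,45,10],[-105,45,10]]
    us=px([(183,460),(213,415),(312,445),(277,487),(38,458),(277,530)],10/3,280,170,0,300)
    g=ray("top",[[375,234],[354,184]],44); d=g[1]-g[0]; m=g.mean(0); p0=[m[0],m[1],np.arctan2(d[1],d[0])]
    A=("top",Lt,ut);B=("scene",Ls,us)
    for o in([A],[B],[A,B]): print("jig",*fit(o,p0))
    O=np.array([[-22.5,30,30],[22.5,30,30],[22.5,-30,30],[-22.5,-30,30]])
    a=px([(460,165),(555,37),(735,155),(637,283)],10,167,247,400,0)
    P=ray("top",a,30); print(P.round(1)); m=P.mean(0); d=P[:2].mean(0)-P[2:].mean(0)
    # 45-sides: 0-1 and 2-3
    p0=[m[0],m[1],np.arctan2(d[1],d[0])-np.pi/2]
    b=px([(510,395),(705,370),(715,490),(508,520)],20/3,170,330,400,300)
    print(ray("scene",b,30).round(1))
    A=("top",O,a); print(*fit([A],p0))
    for k in range(4):
        B=("scene",O,np.roll(b,k,0)); x,r=fit([A,B],p0)
        print(k,x,r,fit([B],p0)[0])
E
python3 fit.py
```

```text
jig [ 5.635745e+02 -1.279015e+02  2.712000e-01] [-0.4 -0.7  0.2 -0.9  0.1  0.6  0.7  0.  -0.9 -0.3  0.4  0.2 -0.2  1.1]
jig [ 5.647423e+02 -1.285217e+02  2.908000e-01] [-0.9  0.1  0.8 -1.3  0.5 -2.   1.4  1.1 -0.8  0.1 -0.8  0.4]
jig [ 5.637996e+02 -1.279776e+02  2.748000e-01] [-0.4 -0.8  0.2 -1.   0.2  0.4  0.9 -0.1 -0.9 -0.3  0.3  0.2 -0.1  1.
 -1.   0.4  1.  -0.9  0.7 -1.3  1.1  1.7 -0.7 -0.1 -1.1  1. ]
[[475.2 411.4  30. ]
 [508.1 384.3  30. ]
 [471.  337.2  30. ]
 [438.5 365.3  30. ]]
[[508.2 386.2  30. ]
 [471.3 340.3  30. ]
 [435.4 365.1  30. ]
 [472.4 412.8  30. ]]
[473.1776 374.5662  -0.6799] [-0.2  0.3  0.2 -0.5  0.  -0.3 -0.   0.6]
0 [471.7142 374.928   -0.9166] [  0.   -2.4   3.3  -0.7  -0.4   3.5  -3.4   1.9  -2.4  15.4 -25.2   0.2
   2.1 -15.8  27.6  -1.1] [472.2987 375.4144  -2.033 ]
1 [472.4049 375.4165  -0.6584] [-0.5  0.9 -0.4 -0.1 -0.3 -0.3 -0.   0.8 -0.2 -0.1  0.2 -0.3  0.7 -0.9
 -0.4 -0.1] [471.8473 375.9714  -0.6465]
2 [473.9839 374.9901  -0.6398] [ -0.4   0.5  -0.5  -0.6  -0.2  -1.1   0.3   0.1 -31.4   4.    0.  -19.4
  29.5  -5.4   0.9  17. ] [472.2987 375.4144   1.1086]
3 [473.3589 374.4299  -0.6731] [ -0.2   0.3   0.2  -0.6   0.1  -0.5   0.1   0.5 -29.8  21.6 -30.3 -15.4
  30.5 -23.8  30.2  13.7] [471.8473 375.9714   2.4951]
```

Both views agree. The jig is at about (563.8, -128.0), yaw 0.275, and the offcut at about (472.5, 375.2), yaw -0.66. Next is a helper that converts waypoints to tool-frame deltas.

```bash
cat > mv.py <<'E'
import sys,numpy as np
from scipy.spatial.transform import Rotation as R
from cell import read_state
# args: x,y,z,yaw targets (tool down) -> deltas from measured pose
s=read_state(); p=s["eef_pos"]; r=R.from_euler("xyz",s["tool_rot"])
for a in sys.argv[1:]:
    t=np.array(eval(a)); g=R.from_euler("xyz",[np.pi,0,t[3]])
    print(a,r.inv().apply(t[:3]-p).round(1),(r.inv()*g).as_rotvec().round(4))
print(p.round(1),s["tool_rot"].round(4),s["force"].round(2),s["clock"],s["width"])
E
python3 mv.py 600,-200,200,.315 473,375,150,.911
```

```text
600,-200,200,.315 [ 508.6 -273.4   30.9] [-0.0017  0.     -0.0002]
473,375,150,.911 [ 565.9 -859.4   81.9] [-1.600e-03 -5.000e-04 -5.962e-01]
[ 201.1 -617.5  230.5] [-3.1399  0.      0.3148] [-0.69 -0.3  -1.27] 0.1 85.49718725287431
```

Emit:
play_rows(deltas=[51,-27,3,0,0,0,1,102,-55,6,0,0,0,1,153,-82,9,0,0,0,1,203,-109,12,0,0,0,1,254,-137,15,0,0,0,1,305,-164,18,0,0,0,1,356,-191,21,0,0,0,1,407,-218,24,0,0,0,1,458,-246,27,0,0,0,1,509,-273,30,0,0,0,1])

```text
clock: 1.35
eef_pos: [601.6, -199.3, 200.9]
tool_rot: [-3.141, 0.001, 0.315]
force: [0.4, -1.7, -0.5]
width: 85.5
gripper_force: 0.0
```

```bash
python3 mv.py 473,375,150,.911
```

```text
473,375,150,.911 [  55.5 -585.9   51. ] [-4.000e-04  5.000e-04 -5.962e-01]
[ 601.6 -199.3  200.9] [-3.1414e+00  6.0000e-04  3.1480e-01] [ 0.35 -1.74 -0.55] 1.35 85.50001793516027
```

Emit:
play_rows(deltas=[5,-58,5,0,0,-0.06,1,11,-117,10,0,0,-0.12,1,16,-176,15,0,0,-0.18,1,22,-234,20,0,0,-0.24,1,28,-293,25,0,0,-0.3,1,33,-351,30,0,0,-0.36,1,39,-410,35,0,0,-0.42,1,44,-469,40,0,0,-0.48,1,50,-527,45,0,0,-0.54,1,55.5,-586,51,0,0,-0.596,1])

```text
clock: 2.6
eef_pos: [471.6, 375.0, 149.9]
tool_rot: [3.141, 0.0, 0.912]
force: [0.4, -0.1, -0.5]
width: 85.1
gripper_force: 0.0
```

```bash
python3 mv.py 472.5,375.2,6,.911
```

```text
472.5,375.2,6,.911 [  0.7   0.6 143.9] [0.0003 0.0003 0.0014]
[471.6 375.  149.9] [3.1413e+00 3.0000e-04 9.1240e-01] [ 0.4  -0.13 -0.55] 2.6 85.09446155828047
```

Emit:
play_rows(deltas=[0.7,0.6,40,0,0,0,1,0.7,0.6,80,0,0,0,1,0.7,0.6,115,0,0,0,1,0.7,0.6,136,0,0,0,1,0.7,0.6,144,0,0,0,1,0.7,0.6,144,0,0,0,0,0.7,0.6,144,0,0,0,0,0.7,0.6,144,0,0,0,0,0.7,0.6,144,0,0,0,0,0.7,0.6,144,0,0,0,0])

```text
clock: 3.85
eef_pos: [473.8, 374.4, 7.7]
tool_rot: [3.141, -0.002, 0.911]
force: [-0.3, -0.2, 6.6]
width: 43.8
gripper_force: 63.0
```

Emit:
play_rows(deltas=[0,0,-10,0,0,0,0,0,0,-40,0,0,0,0,0,0,-80,0,0,0,0,0,0,-120,0,0,0,0,0,0,-140,0,0,0,0,0,0,-140,0,0,0,0])

```text
clock: 4.6
eef_pos: [473.8, 374.4, 148.4]
tool_rot: [3.141, -0.004, 0.911]
force: [-0.4, 0.2, -0.9]
width: 43.9
gripper_force: 62.4
```

```bash
python3 mv.py 612.9,-114.1,140,.275; python3 - <<'E'
from h import *
cv2.imwrite("pics/s1.png",cv2.resize(get_image("scene")[200:400,100:340,::-1],(720,600)))
E
```

```text
612.9,-114.1,140,.275 [-300.6  409.4    7.6] [-4.000e-04 -3.900e-03  6.357e-01]
[473.8 374.4 148.4] [ 3.1408 -0.0038  0.9107] [-0.44  0.17 -0.93] 4.6 43.90180325303403
```

View pics/s1.png

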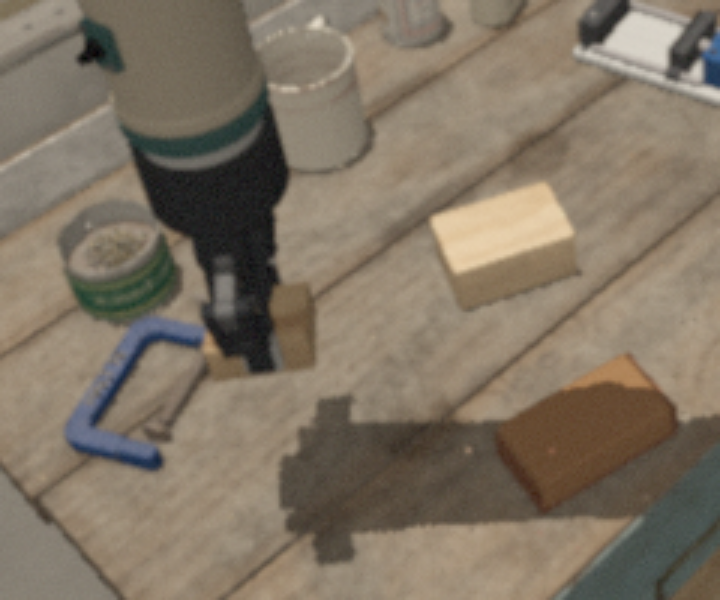

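The offcut is in the gripper at about (260,335) in the crop, roughly centred between the pads. Carrying it over the bay.

Emit:
play_rows(deltas=[-30,41,0,0,0,0.064,0,-60,82,1,0,0,0.127,0,-90,123,2,0,0,0.19,0,-120,164,3,0,0,0.254,0,-150,205,4,0,0,0.318,0,-180,246,5,0,0,0.381,0,-210,287,6,0,0,0.445,0,-240,328,7,0,0,0.509,0,-275,375,7,0,-0.002,0.58,0,-300.6,409.4,7.6,0,-0.004,0.636,0])

```text
clock: 5.9
eef_pos: [611.2, -118.0, 137.0]
tool_rot: [3.14, 0.007, 0.271]
force: [-0.1, 0.9, -0.1]
width: 43.8
gripper_force: 62.4
```

Emit:
play_rows(deltas=[0,0,20,0,0,0,0,0,0,40,0,0,0,0,0,0,60,0,0,0,0,0,0,60,0,0,0,0])

```text
clock: 6.4
eef_pos: [609.4, -114.6, 75.8]
tool_rot: [-3.14, 0.01, 0.275]
force: [0.5, -0.2, -0.9]
width: 43.7
gripper_force: 62.3
```

```bash
python3 mv.py 612.9,-114.1,17,.275; python3 - <<'E'
from h import *
from fit import W
t=get_image("top")[:,:,::-1].copy();s=get_image("scene")[:,:,::-1].copy()
def c(i,x,y,w,h): return cv2.resize(i[y:y+h,x:x+w],(400,600),interpolation=cv2.INTER_CUBIC)
cv2.imwrite("pics/p2.png",np.hstack([c(t,325,155,80,120),c(s,285,150,100,150)]))
E
```

```text
612.9,-114.1,17,.275 [ 4.1  0.6 58.7] [-0.0013  0.0095 -0.0003]
[ 609.4 -114.6   75.8] [-3.1403  0.0095  0.2747] [ 0.5  -0.23 -0.9 ] 6.4 43.684986705060176
```

View pics/p2.png

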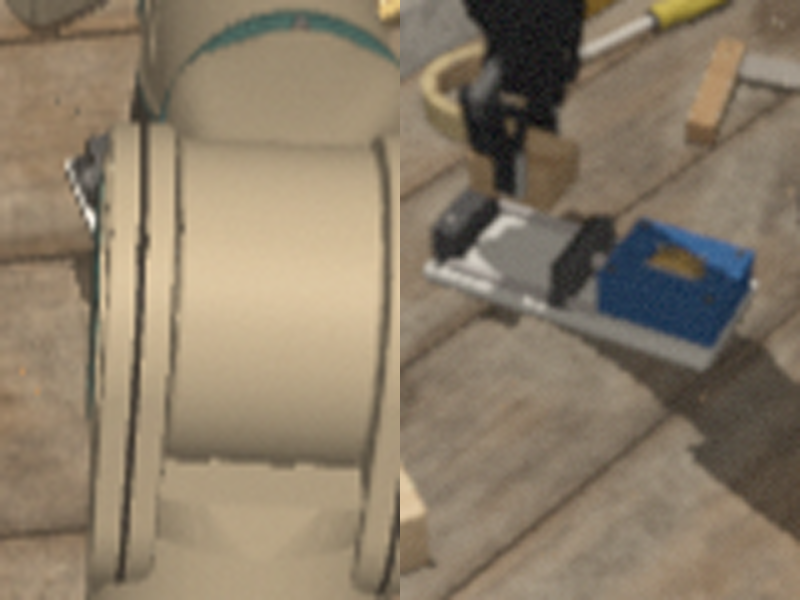

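Scene crop: the held block at about (525,165) hangs above the bay, and the jaws are clear. To find its offset in the gripper I'll compare the corners with a projection.

```bash
python3 - <<'E'
from h import *
from fit import W
# block: length 60 along tool x
for zt,n in((68,'bottom'),(98,'top')):
    L=[[30,22.5,zt],[30,-22.5,zt],[-30,-22.5,zt],[-30,22.5,zt]]
    u=proj("scene",W([609.4,-114.6,.275],L)); print(n,((u-[285,150]+.5)*4-.5+[400,0]).round())
J=[[105,45,10],[-105,45,10],[85,33,38],[85,-33,38],[17,33,38],[17,-33,38],[-20,35,44],[-105,35,44],[-105,-35,44]]
print(((proj("scene",W([563.8,-128,.275],J))-[285,150]+.5)*4-.5+[400,0]).round().tolist())
i=get_image("scene")[:,:,::-1][165:255,290:410]
im=cv2.resize(i,(800,600),interpolation=cv2.INTER_CUBIC)
f=lambda P:((proj("scene",P)-[290,165]+.5)*800/120-.5)
for zt in(68,98):
    L=[[30,22.5,zt],[30,-22.5,zt],[-30,-22.5,zt],[-30,22.5,zt]]
    cv2.polylines(im,[f(W([609.4,-114.6,.275],L)).round().astype(int)],True,(0,0,255),1)
for L in([[85,33,38],[85,-33,38],[105,-33,38],[105,33,38]],[[-20,35,44],[-20,-35,44],[-105,-35,44],[-105,35,44]],[[105,45,10],[105,-45,10],[-105,-45,10],[-105,45,10]]):
    cv2.polylines(im,[f(W([563.8,-128,.275],L)).round().astype(int)],True,(0,255,0),1)
cv2.imwrite("pics/p3.png",im)
E
```

```text
bottom [[471. 194.]
 [502. 158.]
 [582. 182.]
 [552. 219.]]
top [[469. 158.]
 [501. 122.]
 [582. 145.]
 [552. 182.]]
[[423.0, 269.0], [708.0, 360.0], [456.0, 235.0], [501.0, 182.0], [546.0, 263.0], [589.0, 208.0], [596.0, 274.0], [717.0, 311.0], [757.0, 249.0]]
```

View pics/p3.png

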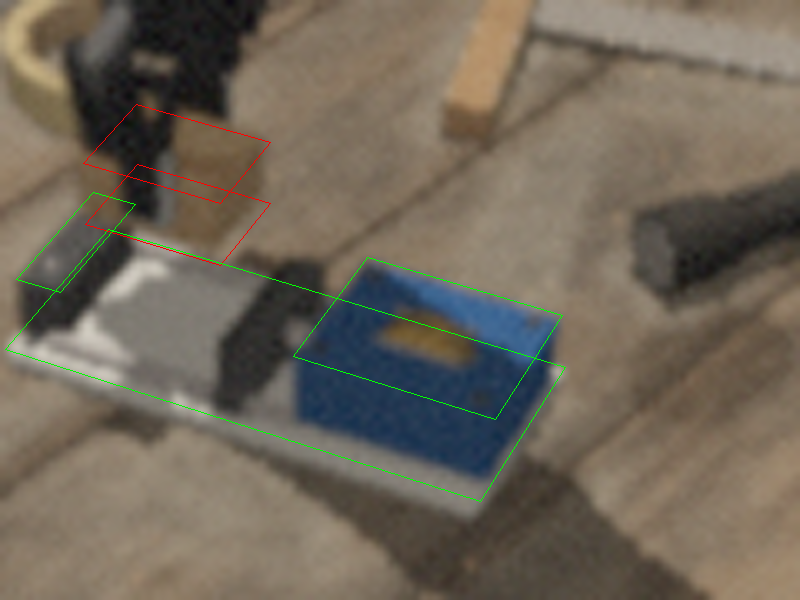

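```bash
python3 - <<'E'
from h import *
from fit import px
P=ray("top",px([(132,155),(212,124),(100,68),(174,41)],10/3,315,170,0,0),38)[:,:2]-[563.8,-128]
c,s=np.cos(.275),np.sin(.275);print((P@np.array([[c,-s],[s,c]])).round(1))
E
python3 mv.py 612.4,-114.2,17,.275
```

```text
[[  3.9  35.3]
 [  4.6 -36.2]
 [ 82.7  32.4]
 [ 82.2 -33.9]]
612.4,-114.2,17,.275 [ 0.8 -0.7 61.8] [ 0.0014  0.0037 -0.0002]
[ 612.  -115.    78.8] [3.1402 0.0037 0.2748] [-0.13  0.21 -0.36] 6.55 44.059408310251136
```

Emit:
play_rows(deltas=[0.3,-0.7,15,0,0.004,0,0,0.3,-0.7,30,0,0.004,0,0,0.3,-0.7,40,0,0.004,0,0,0.3,-0.7,48,0,0.004,0,0,0.3,-0.7,54,0,0.004,0,0,0.3,-0.7,57,0,0.004,0,0,0.3,-0.7,58,0,0.004,0,0,0.3,-0.7,58,0,0.004,0,0])

```text
clock: 7.55
eef_pos: [612.0, -114.3, 21.0]
tool_rot: [3.14, -0.001, 0.275]
force: [-0.2, 0.8, 0.3]
width: 43.4
gripper_force: 62.3
```

Emit:
play_rows(deltas=[0,0,1,0,0,0,0,0,0,2,0,0,0,0,0,0,3,0,0,0,0,0,0,3.3,0,0,0,0,0,0,3.3,0,0,0,0])

```text
clock: 8.18
eef_pos: [611.9, -114.4, 17.7]
tool_rot: [3.14, -0.0, 0.275]
force: [-1.8, 1.0, 2.5]
width: 43.9
gripper_force: 62.7
```

Emit:
play_rows(deltas=[0,0,0.2,0,0,0,0.7,0,0,0.2,0,0,0,0.7,0,0,0.2,0,0,0,0.7,0,0,0.2,0,0,0,0.7,0,0,-15,0,0,0,0.7,0,0,-40,0,0,0,0.7,0,0,-80,0,0,0,0.7,0,0,-120,0,0,0,0.7])

```text
clock: 9.18
eef_pos: [611.8, -114.2, 139.6]
tool_rot: [3.14, -0.001, 0.275]
force: [0.7, -0.2, -0.1]
width: 59.8
gripper_force: 0.0
```

```bash
python3 mv.py 503.6,-145,100,.275; python3 - <<'E'
from h import *
from fit import W
i=get_image("scene")[:,:,::-1][165:255,290:410]
im=cv2.resize(i,(800,600),interpolation=cv2.INTER_CUBIC)
f=lambda P:((proj("scene",P)-[290,165]+.5)*800/120-.5)
L=[[20,22.5,40],[20,-22.5,40],[80,-22.5,40],[80,22.5,40]]
cv2.polylines(im,[f(W([563.8,-128,.275],L)).round().astype(int)],True,(0,0,255),1)
cv2.imwrite("pics/p4.png",im)
E
```

```text
503.6,-145,100,.275 [-112.5    0.2   39.5] [ 0.0016 -0.0009 -0.0003]
[ 611.8 -114.2  139.6] [ 3.140e+00 -9.000e-04  2.747e-01] [ 0.7  -0.16 -0.08] 9.175 59.832123607491845
```

View pics/p4.png

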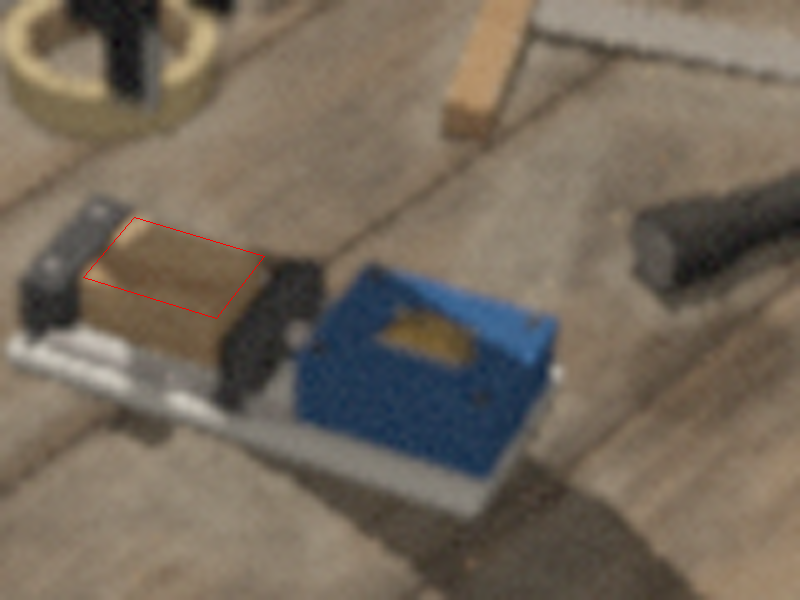

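The block lies flat in the bay, aligned with the jaws and matching the predicted outline at jig x of about 50, and the fingers are clear. I'll check the slot centre and move to the wheel.

```bash
python3 - <<'E'
from h import *
from fit import px
P=ray("top",px([(182,192),(205,184),(220,228),(197,237)],10/3,315,170,0,0),44)[:,:2]; print(P.mean(0))
P=P-[563.8,-128]
c,s=np.cos(.275),np.sin(.275);print((P@np.array([[c,-s],[s,c]])).round(1))
E
python3 mv.py 496,-147,65,.275
```

```text
[ 505.12252222 -143.47515271]
[[-41.    9.7]
 [-41.6 -10.4]
 [-80.   -7.8]
 [-80.2  12.5]]
496,-147,65,.275 [-124.2   -1.8   79.1] [ 0.0054 -0.0093 -0.0004]
[ 615.2 -114.8  145.2] [ 3.1362 -0.0093  0.2746] [0.91 0.72 3.01] 9.225 60.095119236620484
```

Emit:
play_rows(deltas=[0,0,0,0,0,0,0,0,0,0,0,0,0,0,0,0,0,0,0,0,0,0,0,0,0,0,0,0])

```text
clock: 9.72
eef_pos: [611.3, -114.1, 136.5]
tool_rot: [3.141, 0.001, 0.275]
force: [-0.9, -0.5, -1.1]
width: 0.2
gripper_force: 0.0
```

```bash
python3 mv.py 496.4,-146.8,65,.275
```

```text
496.4,-146.8,65,.275 [-119.3    0.2   71.7] [ 0.0006  0.0012 -0.0003]
[ 611.3 -114.1  136.5] [3.141e+00 1.200e-03 2.747e-01] [-0.95 -0.54 -1.09] 9.725 0.19308070540545583
```

Emit:
play_rows(deltas=[-30,0,0,0,0,0,0,-60,0,5,0,0,0,0,-90,0,20,0,0,0,0,-110,0,40,0,0,0,0,-119,0.2,60,0,0,0,0,-119.3,0.2,71,0,0,0,0,-119.3,0.2,71.7,0,0,0,0,-119.3,0.2,71.7,0,0,0,0,-119.3,0.2,71.7,0,0,0,0])

```text
clock: 10.85
eef_pos: [497.8, -146.7, 66.3]
tool_rot: [3.14, -0.002, 0.275]
force: [0.3, 0.2, -0.3]
width: -0.1
gripper_force: 0.0
```

```bash
python3 mv.py 496.4,-146.8,52,.275
```

```text
496.4,-146.8,52,.275 [-1.4 -0.4 14.3] [ 0.0018 -0.0016  0.0002]
[ 497.8 -146.7   66.3] [ 3.1397e+00 -1.6000e-03  2.7520e-01] [ 0.33  0.17 -0.35] 10.85 -0.13822271917001847
```

Emit:
play_rows(deltas=[-0.5,0,3,0,0,0,0,-0.5,0,6,0,0,0,0,-0.5,0,9,0,0,0,0,-0.5,0,10.5,0,0,0,0,-0.5,0,11.5,0,0,0,0,-0.5,0,12,0,0,0,0,-0.5,0,12,0,0,0,0])

```text
clock: 11.72
eef_pos: [496.6, -147.0, 53.7]
tool_rot: [3.14, -0.0, 0.275]
force: [0.2, -0.6, 0.7]
width: 0.0
gripper_force: 0.0
```

```bash
python3 mv.py 496.4,-146.8,52,.275
```

```text
496.4,-146.8,52,.275 [-0.1 -0.2  1.7] [ 0.0012 -0.0003 -0.0002]
[ 496.6 -147.    53.7] [ 3.1403e+00 -3.0000e-04  2.7480e-01] [ 0.21 -0.64  0.7 ] 11.725 0.004678752909061645
```

Emit:
play_rows(deltas=[0,0,0.7,0,0,0,0,0,0,1.2,0,0,0,0,0,0,1.2,0,0,0,0])

```text
clock: 12.1
eef_pos: [496.5, -147.0, 52.5]
tool_rot: [3.14, -0.0, 0.275]
force: [0.7, 0.1, -0.4]
width: 0.1
gripper_force: 0.0
```

Emit:
play_rows(deltas=[0,0,0.4,0,0,0,0,0,0,0.4,0,0,0,0])

```text
clock: 12.35
eef_pos: [496.6, -147.0, 52.1]
tool_rot: [3.14, -0.0, 0.275]
force: [0.4, -0.3, -0.5]
width: -0.1
gripper_force: 0.0
```

Emit:
play_rows(deltas=[0,0,0.4,0,0,0,0,0,0,0.4,0,0,0,0])

```text
clock: 12.6
eef_pos: [496.6, -147.0, 51.9]
tool_rot: [3.14, -0.0, 0.275]
force: [-0.3, 0.4, 3.2]
width: -0.2
gripper_force: 1.6
```

Emit:
play_rows(deltas=[0,0,0.4,0,0,0,0,0,0,0.4,0,0,0,0])

```text
clock: 12.85
eef_pos: [496.7, -147.0, 51.8]
tool_rot: [3.14, -0.001, 0.275]
force: [-1.8, -0.9, 6.9]
width: -0.3
gripper_force: 3.4
```

Contact at about 7 N. First stroke.

Emit:
play_rows(deltas=[1.6,0,0,0,0,0,0,3.2,0,0,0,0,0,0,4.8,0,0,0,0,0,0,6.4,0,0,0,0,0,0,8,0,0,0,0,0,0])

```text
clock: 13.48
eef_pos: [503.4, -145.2, 51.9]
tool_rot: [3.14, 0.001, 0.274]
force: [-2.5, -0.4, 8.9]
width: -0.0
gripper_force: 4.8
```

Emit:
play_rows(deltas=[1.6,0,0,0,0,0,0,3.2,0,0,0,0,0,0,4.8,0,0,0,0,0,0,6.4,0,0,0,0,0,0,8,0,0,0,0,0,0])

```text
clock: 14.1
eef_pos: [511.0, -143.0, 51.8]
tool_rot: [3.14, 0.001, 0.274]
force: [-2.6, -1.0, 8.9]
width: 0.1
gripper_force: 4.7
```

Emit:
play_rows(deltas=[0,0,-2,0,0,0,0,0,0,-5,0,0,0,0,0,0,-5,0,0,0,0])

```text
clock: 14.48
eef_pos: [512.1, -142.6, 56.4]
tool_rot: [3.14, -0.001, 0.275]
force: [0.2, 0.2, 0.3]
width: -0.2
gripper_force: 0.0
```

```bash
python3 mv.py 496.4,-147,52.5,.275; python3 - <<'E'
from h import *
from fit import W
i=get_image("scene")[:,:,::-1][165:255,290:410]
cv2.imwrite("pics/p5.png",cv2.resize(i,(800,600),interpolation=cv2.INTER_CUBIC))
E
```

```text
496.4,-147,52.5,.275 [-16.3  -0.1   3.9] [ 0.0014 -0.0007 -0.0002]
[ 512.1 -142.6   56.4] [ 3.1402e+00 -7.0000e-04  2.7480e-01] [0.16 0.15 0.34] 14.475 -0.19358032139736228
```

View pics/p5.png

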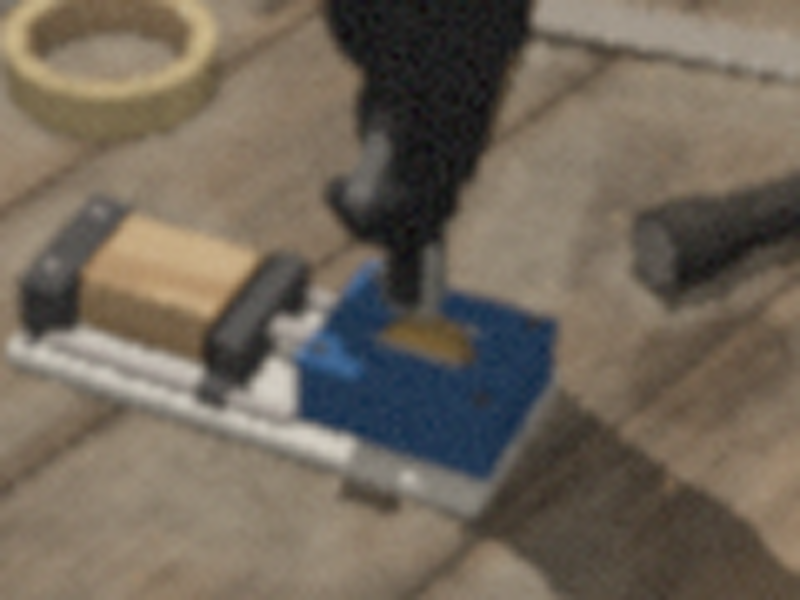

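The first stroke rolled the wheel at about 2.6 N along the rim. The jaw face, at about (240,315), has moved up to the block. Second stroke.

Emit:
play_rows(deltas=[-6,0,0,0,0,0,0,-12,0,0,0,0,0,0,-16,0,0,0,0,0,0,-16,0,1,0,0,0,0,-16,0,2,0,0,0,0,-16,0,3,0,0,0,0,-16,0,4,0,0,0,0,-16,0,4.6,0,0,0,0,-16,0,4.9,0,0,0,0,-16,0,4.9,0,0,0,0])

```text
clock: 15.78
eef_pos: [496.7, -146.9, 51.8]
tool_rot: [3.14, -0.001, 0.275]
force: [-0.9, 0.5, 5.9]
width: 0.4
gripper_force: 2.6
```

Emit:
play_rows(deltas=[1.5,0,0,0,0,0,0,3,0,0,0,0,0,0,4,0,0,0,0,0,0])

```text
clock: 16.15
eef_pos: [499.3, -146.2, 51.9]
tool_rot: [3.141, 0.002, 0.274]
force: [-2.7, -0.8, 8.0]
width: 0.2
gripper_force: 4.1
```

Emit:
play_rows(deltas=[1.5,0,0,0,0,0,0,3,0,0,0,0,0,0,4,0,0,0,0,0,0])

```text
clock: 16.52
eef_pos: [503.3, -145.1, 51.9]
tool_rot: [3.141, 0.001, 0.274]
force: [-3.9, -1.0, 8.7]
width: -0.1
gripper_force: 4.1
```

Emit:
play_rows(deltas=[0,0,0,0,0,0,0,0,0,0,0,0,0,0])

```text
clock: 16.77
eef_pos: [503.3, -145.1, 51.9]
tool_rot: [3.141, 0.001, 0.274]
force: [-3.2, -0.8, 8.2]
width: -0.2
gripper_force: 3.9
```

Emit:
play_rows(deltas=[0.5,0,0,0,0,0,0,0.5,0,0,0,0,0,0])

```text
clock: 17.02
eef_pos: [503.4, -145.1, 51.9]
tool_rot: [3.141, 0.002, 0.274]
force: [-3.7, -1.3, 7.7]
width: -0.3
gripper_force: 4.2
```

Emit:
play_rows(deltas=[0.5,0,0,0,0,0,0,0.5,0,0,0,0,0,0])

```text
clock: 17.27
eef_pos: [503.6, -145.0, 51.9]
tool_rot: [3.141, 0.002, 0.274]
force: [-4.6, -0.6, 9.2]
width: 0.0
gripper_force: 4.4
```

The wheel now resists, so it is biting. I'll hold and re-read.

Emit:
play_rows(deltas=[0,0,0,0,0,0,0,0,0,0,0,0,0,0])

```text
clock: 17.52
eef_pos: [503.6, -145.0, 51.9]
tool_rot: [3.141, 0.002, 0.274]
force: [-4.3, -0.6, 8.8]
width: 0.1
gripper_force: 4.4
```

Emit:
play_rows(deltas=[0.3,0,0,0,0,0,0,0.3,0,0,0,0,0,0])

```text
clock: 17.77
eef_pos: [503.6, -145.0, 51.9]
tool_rot: [3.141, 0.003, 0.274]
force: [-4.6, -0.9, 9.0]
width: 0.0
gripper_force: 4.6
```

Emit:
play_rows(deltas=[0,0,0,0,0,0,0,0,0,0,0,0,0,0])

```text
clock: 18.02
eef_pos: [503.6, -145.0, 51.9]
tool_rot: [3.141, 0.003, 0.274]
force: [-4.0, -1.6, 9.5]
width: 0.1
gripper_force: 4.6
```

Emit:
play_rows(deltas=[0.4,0,0,0,0,0,0,0.4,0,0,0,0,0,0,0.4,0,0,0,0,0,0])

```text
clock: 18.4
eef_pos: [503.8, -145.0, 51.9]
tool_rot: [3.141, 0.003, 0.274]
force: [-4.9, -0.5, 9.3]
width: -0.2
gripper_force: 4.8
```

```bash
python3 mv.py; python3 - <<'E'
from h import *
i=get_image("scene")[:,:,::-1][165:255,290:410]
cv2.imwrite("pics/p6.png",cv2.resize(i,(800,600),interpolation=cv2.INTER_CUBIC))
E
```

```text
[ 503.8 -145.    51.9] [3.141  0.0032 0.2739] [-4.86 -0.53  9.29] 18.4 -0.17483056121207832
```

View pics/p6.png

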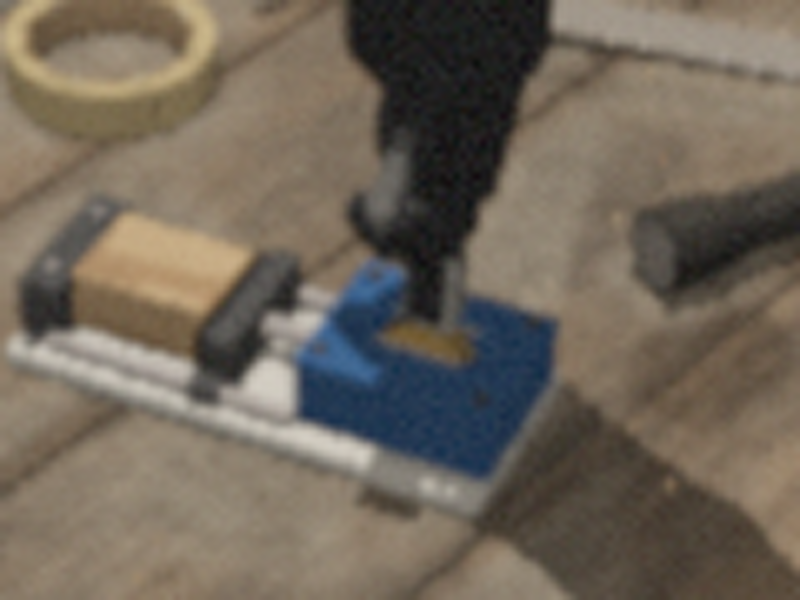

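The block now sits against both jaws, with the end jaw at (70,290) and the sliding jaw at (250,310). The rim force is about 4.8 N, which means about 4.7 N of grip. I'll lift straight off and retreat.

Emit:
play_rows(deltas=[0,0,-1,0,0,0,0,0,0,-4,0,0,0,0,0,0,-15,0,0,0,0,0,0,-40,0,0,0,0,0,0,-80,0,0,0,0,0,0,-120,0,0,0,0,0,0,-120,0,0,0,0,0,0,-120,0,0,0,0,0,0,-120,0,0,0,0])

```text
clock: 19.58
eef_pos: [505.0, -143.9, 170.4]
tool_rot: [3.141, 0.002, 0.275]
force: [-0.5, 0.7, 0.8]
width: -0.0
gripper_force: 0.0
```

```bash
python3 - <<'E'
from h import *
i=get_image("scene")[:,:,::-1][165:255,290:410]
cv2.imwrite("pics/p7.png",cv2.resize(i,(800,600),interpolation=cv2.INTER_CUBIC))
E
```

```text
(no output)
```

View pics/p7.png

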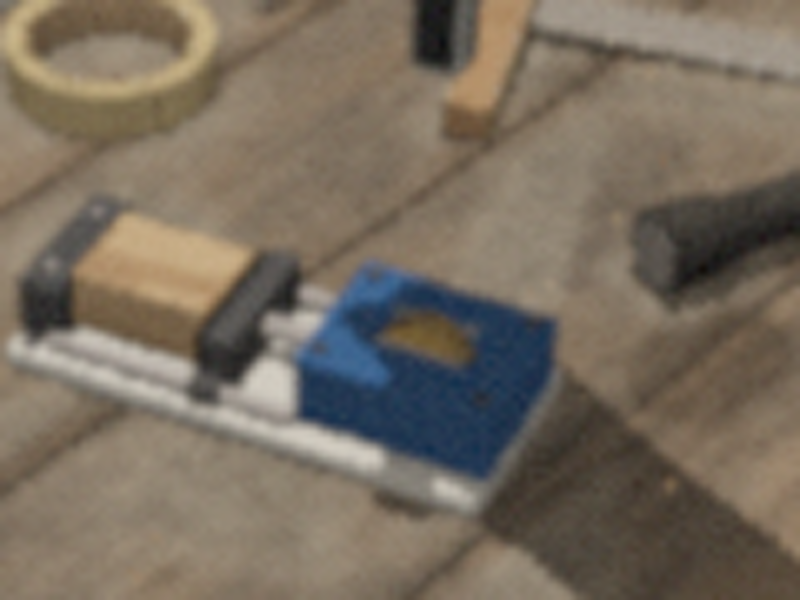

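The block stayed clamped between the jaws at about (70–250, 290) and the hand is clear. Handing in.

```bash
python3 -c "
from cell import *
print(finish_job())"
```

```text
the job is handed in; nothing more can be done
None
```

The small offcut is clamped lengthwise in the jig at about 4.7 N of grip (estimated from the rim force, not measured directly), the hand is clear, and the job was handed in at about 20 s; no verdict came back.

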